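Line up a microscope stage plate with a drift pin and fit its bolt

TASK

The aluminium stage plate on the microscope stand base hangs on one screw and is swung out of line, so its holes do not match those in the base. Push the orange-handled drift pin nose first through the plate's larger hole into the base and seat it with its collar flat on the plate, pressed down for a moment with about 20 newtons (not twice that); then put the black thumb bolt fully home in the plate's smaller hole. Feel your way and never force either of them, leave both in place and let go, and leave the dish, bottle and jar where they are.

Things in the scene. Friction and masses are not known exactly. Their poses are not given: they have to be found in the camera images.
- stand_base: White microscope stand base, fixed, 200 (its x) x 240 (its y) x 42 mm high, with a pole socket at +x (top 62 mm above its underside). Stands level on feet screwed out 2 to 14 mm, so its height varies. Origin: centre of its underside. Two upright through holes lie under the stage plate: a 17 mm one for the drift pin and a 12 mm one for the thumb bolt.
- stage_plate (a joint): Angle of the aluminium stage plate (150 x 190 x 8 mm, white round window) on the base. It turns stiffly (0.5 N m, stays where left) about one dark screw at base x +55, y +75 mm. 0 = its holes in line with the base's; positive = anticlockwise from above. It starts 3 to 5 mm out of line at the pin hole, 3.5 to 6 mm at the bolt hole.
- base_pin_hole (a point): Centre of the mouth of the base's 17 mm pin hole, on the base's top face (42 mm above its underside), hidden under the plate. It is at base x +55, y -75 mm. Does not move.
- base_bolt_hole (a point): Centre of the mouth of the base's 12 mm bolt hole, on the base's top face (42 mm above its underside), hidden under the plate. It is at base x -55, y -75 mm. Does not move.
- plate_pin_hole (a point): Centre of the mouth of the plate's larger, 17 mm hole, on the plate's top face (50 mm above the base's underside). Moves with the plate.
- plate_bolt_hole (a point): Centre of the mouth of the plate's smaller, 13 mm hole, on the plate's top face (50 mm above the base's underside). Moves with the plate.
- drift_pin: Drift pin, 0.12 kg, upright in its blue stand. Origin: underside centre of its steel collar (26 mm wide, 5 thick); z up. Orange handle, 18 mm round, from 5 to 50 mm above the origin. Below: 16 mm shank 18 mm long, then a nose tapering over 24 mm to 5 mm. Home: collar on plate, origin 50 mm above the base's underside. Before that the nose wedges the plate over, at some newtons.
- pin_collar: The steel collar of the drift pin, part of it; same origin and axes.
- thumb_bolt: Thumb bolt, 0.06 kg, upright in its grey stand. Origin: underside centre of its steel flange (24 mm wide, 4 thick); z up. Black head, 18 mm round, from 4 to 34 mm above the origin. Below: plain 10 mm shank 30 mm long, blunt end, no thread: it is pushed in. Home: flange on plate, origin 50 mm above the base's underside.
- pin_stand: Fixed blue block 64 x 64 x 45 mm high with an 18 mm hole in the middle that holds the drift pin, collar on its top. Origin: centre of its underside.
- bolt_stand: Fixed grey block 64 x 64 x 45 mm high with a 12 mm hole in the middle that holds the thumb bolt, flange on its top. Origin: centre of its underside.
- petri_dish: Glass dish 90 mm across, 16 mm high; bystander. Origin: centre of its underside.
- reagent_bottle: Amber bottle 48 mm across, 85 mm high, blue cap; bystander. Origin: centre of its underside.
- sample_jar: Jar 52 mm across, 55 mm high, white cap; bystander. Origin: centre of its underside.
There are look-alikes about, which are no part of the job. What is shaped like the drift_pin but green is not meant.

How it is judged:
By the outcome, as a careful person would: the job done as asked, in the order asked, and still so for the second after the job is handed in, with the robot touching nothing.
It also fails if it takes over 70 s, if anything falls off the work surface, if the arm or the gripper's body presses on something with over 40 N, if the wrist force passes 120 N, or if a joint passes its speed limit or range.

ROBOT

A 6-joint arm with a two-finger parallel gripper is mounted at the origin on the work surface. World frame = base frame: x ahead of the robot, y to its left, z up, the work surface at z = 0. Lengths are in m, angles in rad, forces in N, time in s.
With the tool pointing down it reaches from about 0.425 to 1.125 m from the base axis. Payload 14.9 kg.
Tool frame: the origin (TCP) lies midway between the tips of the shut fingers; the grasp point (between the pads) lies 19 mm behind it (tcp_to_grasp is the distance from the TCP to the grasp point, in m); z points along the fingers, y is the line along which they close (so a half turn about z gives the same grasp; the last joint's range is limited). The gripper opens to 91 mm and grips with 3 to 60 N. Pads are 32 mm wide; open, the fingers measure 118 mm over their backs; the gripper's body (76 mm by 178 mm) begins 60 mm behind the grasp point.
Start: joints at [1.076, 0.379, 1.734, -0, 1.028, -0.033], TCP at [0.312, 0.627, 0.177] pointing down, gripper open.
Joint ranges: [-2.77, 2.77], [-0.74, 2.19], [0, 2.66], [-1.06, 4.2], [0.31, 2.87], [-3.08, 3.08]. Speed limits (rad/s): [1.89, 1.89, 2.39, 3.14, 3.14, 3.14].

INTERFACE

Orientations are given as a rotation vector (axis times angle).
In Python, from plant import sense, snapshot, camera_model, hand_in, tcp_to_grasp gives the robot as it stands. The module is installed in compiled form; this text tells all that it offers.
- The arm moves only by the tool servo_tool, never from a script. Its argument "targets" is text: rows parted by semicolons, each of 7 numbers parted by spaces: the shift along the tool's x, y, z in m, then the turn, a rotation vector about the tool's x, y, z in degrees, then the opening, from -1 (shut) to 1 (fully open), so that 0 is half open. In form: x y z ax ay az claw; .... A call has 1 to 20 rows; each row shifts and turns the commanded pose from where the row before left it, along the tool's axes as they then stand; what a row does not reach is not made up. A row lasts 1/10 s, in which the tool goes at most 50 mm and 8.59 degrees, less where a joint would pass 70% of its speed; a pose out of reach is approached as far as the arm can. A call is refused whole if a number of a shift passes 0.05 or a number of a turn 8.59, either way. A call with a gripper value outside its range is refused whole. The fingers move at their own pace and stop on an object; "newtons" is the grip in N (left out, the last holds). Time passes only in rows, so rows that do not move let the fingers close. It gives the time, the measured TCP pose, the force, the opening and the grip force at its end, in the units of the state.
- sense(): the state, without advancing time (a new reading comes with each control period).
- snapshot(name): name is "scene" or "top"; returns the picture (480x640x3 uint8, red, green, blue); there is no depth.
- camera_model(name): a dict with "fov_y" (degrees; the focal length in pixels is half the picture's height over the tangent of half this angle, whatever the lens; pixels are square), "cx", "cy" (the principal point, pixels), "rvec" (rotation vector, rad) and "tvec" (3), from world to camera coordinates, as OpenCV has them. Camera axes: x right, y down, z forward; pixel columns grow to the right and rows downward; lengths in m; the calibration is good to about 2 mm. A picture is of the moment at which its call begins. camera_model takes no time and is no camera call.
- hand_in(): hands the job in; it is judged then, once.
The state is a dict: "time_s": time; "qpos": joint angles; "joint_velocities": joint speeds; "tau": joint torques, N m; "position": TCP position; "ee_rot": TCP orientation; "force": force on the tool from outside, world axes, zero at the start; "wrist_torque": the same for the moment, N m; "finger_gap": finger opening in m; "grip_force": force on a finger pad.
Only numpy, scipy, OpenCV 4.12 (cv2) and the standard library are available. Lean on these libraries where they do the work, as an engineer would, in place of code of your own. Each camera call takes 0.05 s, during which the arm holds its last target. There are 200 camera calls.

## Working session

There is one attempt and no reset: what is moved stays moved. The work goes in short steps, Python scripts to look and compute and a tool call to move; the robot and the scene stay as the last step left them, time stands still between calls to the robot, and variables do not carry over. Pictures are saved under pics/ and viewed, at most 10 in all, crops included, and the job is handed in when it is done.

Besides the shell and the picture viewer there is one more tool, called by a JSON object that holds its "method" and its "body", one argument or row to a line. servo_tool: Moves the arm, as the interface text tells. Its arguments: {"type":"object","properties":{"targets":{"type":"string"},"newtons":{"type":"number"}},"required":["targets"]}

```bash
mkdir -p pics; python3 - <<'E'
from plant import *
import cv2
for n in("scene","top"):
    cv2.imwrite(f"pics/{n}0.png",snapshot(n)[:,:,::-1]); print(n,camera_model(n))
s=sense();print({k:s[k] for k in("time_s","position","ee_rot","force","finger_gap")},tcp_to_grasp)
E
```

```text
scene {'fov_y': 54.03237501178552, 'cx': 309.63374205979926, 'cy': 240.39352552710912, 'rvec': array([ 1.99391856,  1.65022426, -0.58118779]), 'tvec': array([-0.13530045, -0.38610021,  1.3125263 ])}
top {'fov_y': 49.29081819706491, 'cx': 320.1869162644179, 'cy': 238.50343081942387, 'rvec': array([ 2.16955414, -2.17824152,  0.05961743]), 'tvec': array([0.05958313, 0.57001834, 1.22113637])}
{'time_s': 0.1, 'position': array([0.31171224, 0.6263389 , 0.17675726]), 'ee_rot': array([-7.18908415e-01, -3.05795809e+00,  1.45880540e-03]), 'force': array([-1.02094168, -0.19008835,  0.21514038]), 'finger_gap': 0.091065058282124} 0.0188
```

View pics/scene0.png

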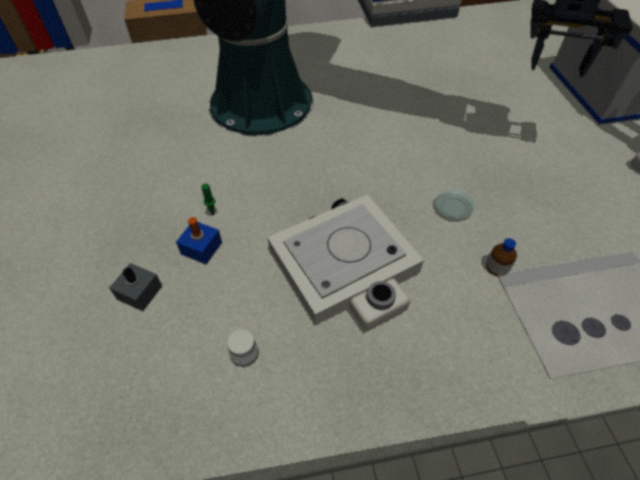

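View pics/top0.png

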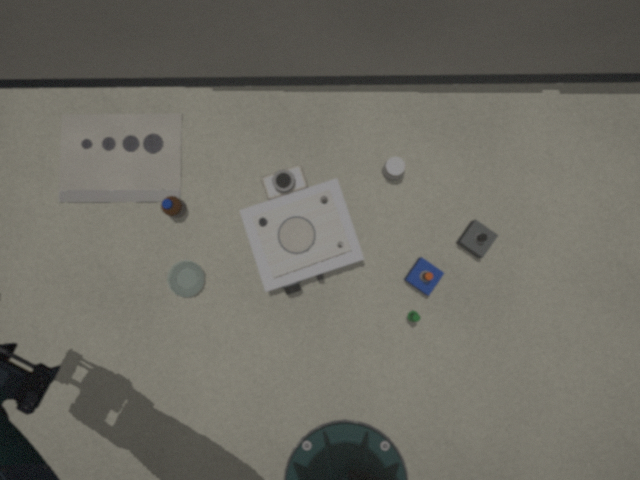

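Scene: the orange-handled pin stands in its blue block at (195,228), the black bolt in its grey block at (130,274) and a green look-alike at (208,198). Top: orange (427,277), green (414,317), bolt (482,238), plate screw (263,222), larger hole (324,200), smaller hole (340,244). The orange one in the blue block fits the description, so I'll confirm it in one enlarged crop.

```bash
cat > h.py <<'E'
import numpy as np,cv2
from plant import *
def cam(n):
    m=camera_model(n);f=240/np.tan(np.radians(m["fov_y"]/2))
    return np.array([[f,0,m["cx"]],[0,f,m["cy"]],[0,0,1]]),cv2.Rodrigues(m["rvec"])[0],m["tvec"]
def ray(n,uv):
    K,R,t=cam(n);return -R.T@t,R.T@np.linalg.solve(K,[*uv,1])
def onz(n,uv,z):
    o,d=ray(n,uv);return o+d*(z-o[2])/d[2]
def proj(n,p):
    K,R,t=cam(n);q=K@(R@np.array(p)+t);return q[:2]/q[2]
def tri(a,b):
    P=[cam(n)[0]@np.c_[cam(n)[1],cam(n)[2]] for n in("scene","top")]
    X=cv2.triangulatePoints(P[0],P[1],np.array(a,float),np.array(b,float)).ravel();return X[:3]/X[3]
E
python3 - <<'E'
from h import *
S=cv2.imread("pics/scene0.png");T=cv2.imread("pics/top0.png")
a=cv2.resize(T[155:310,230:510],None,fx=2.85,fy=2.85,interpolation=cv2.INTER_CUBIC)
cv2.imwrite("pics/ctop.png",a)
b=cv2.resize(S[175:330,105:435],None,fx=2.4,fy=2.4,interpolation=cv2.INTER_CUBIC)
cv2.imwrite("pics/csc.png",b)
def blob(im,lo,hi,box):
    h=cv2.inRange(cv2.cvtColor(im,cv2.COLOR_BGR2HSV),lo,hi);m=h*0;x0,y0,x1,y1=box;m[y0:y1,x0:x1]=h[y0:y1,x0:x1]
    n,l,st,c=cv2.connectedComponentsWithStats(m);i=1+st[1:,4].argmax();return c[i],st[i]
for nm,lo,hi,bs,bt in[("orange",(3,130,90),(18,255,255),(170,200,230,260),(400,250,450,300)),("blue",(105,120,60),(130,255,255),(160,200,240,280),(390,240,460,310))]:
    s=blob(S,lo,hi,bs);t=blob(T,lo,hi,bt);print(nm,s,t,tri(s[0],t[0]))
print("orange top z~.095",onz("top",blob(T,(3,130,90),(18,255,255),(400,250,450,300))[0],.09))
E
```

```text
orange (array([192.04166667, 220.20833333]), array([188, 217,   9,   7,  48], dtype=int32)) (array([427.84210526, 275.94736842]), array([425, 273,   7,   7,  38], dtype=int32)) [ 0.48052302 -0.18433459  0.09186921]
blue (array([197.64628099, 238.23471074]), array([177, 223,  42,  30, 605], dtype=int32)) (array([423.44676806, 276.10456274]), array([407, 259,  35,  35, 526], dtype=int32)) [ 0.48032742 -0.18504725  0.03358359]
orange top z~.095 [ 0.48050031 -0.18327652  0.09      ]
```

View pics/ctop.png

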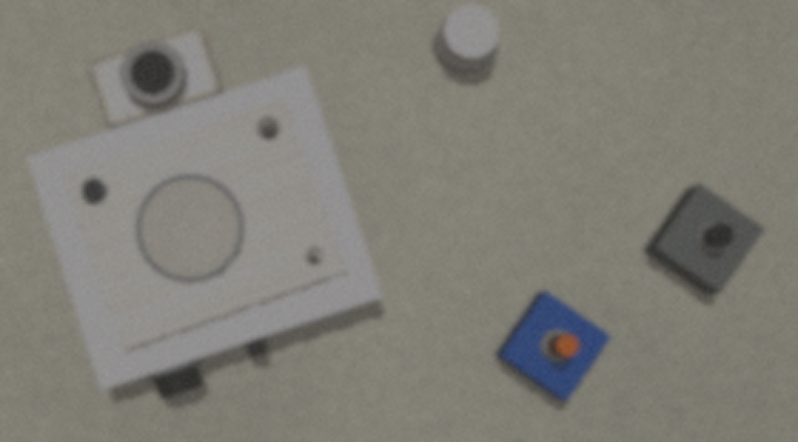

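View pics/csc.png

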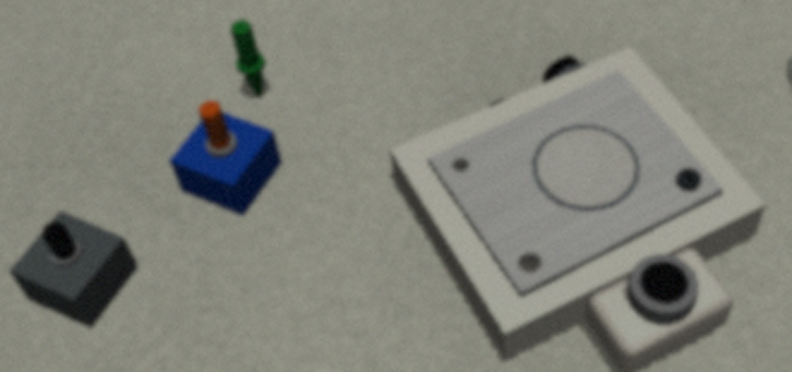

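The crop confirms it: orange handle with steel collar in the blue block. The green one stands free on the table, so it isn't meant. Now the base and hole geometry.

```bash
python3 - <<'E'
from h import *
T=lambda u,v:(230+(u+.5)/2.85-.5,155+(v+.5)/2.85-.5)
S=lambda u,v:(105+(u+.5)/2.4-.5,175+(v+.5)/2.4-.5)
pts=dict(PP=((763,208),(28,157)),PN=((502,333),(305,68)),NN=((392,153),(382,300)),NP=((630,48),(103,388)),
 screw=((688,180),(94,190)),pin=((529,262),(268,128)),bolt=((461,165),(314,256)),
 bolttop=((57,233),(719,233)),orangetop=((210,105),(566,343)))
X={k:tri(S(*a),T(*b)) for k,(a,b) in pts.items()}
for k,v in X.items():print(k,v.round(4),"reproj",(proj("scene",v)-S(*pts[k][0])).round(2))
loc=np.array([[100,120],[100,-120],[-100,-120],[-100,120]])/1e3
for z in(.044,.050,.056):
    W=np.array([onz("top",T(*pts[k][1]),z)[:2] for k in("PP","PN","NN","NP")])
    c=W.mean(0);H=loc.T@(W-c);U,s,V=np.linalg.svd(H);R=V.T@U.T;sc=s.sum()/(loc**2).sum()
    print(z,"c",c.round(4),"yaw",np.degrees(np.arctan2(R[1,0],R[0,0])).round(2),"scale",sc.round(4),"res",((W-c)-loc@R.T).round(4).tolist())
    for n,l in(("screw",(.055,.075)),("pin",(.055,-.075)),("bolt",(-.055,-.075))):
        print(n,"base",(c+R@l).round(4),"seen plate",onz("top",T(*pts[n][1]),z+.008)[:2].round(4))
print("boltstand top corners ->",onz("top",T(706,240),.045))
print("bolt head",onz("top",T(719,234),.079))
E
```

```text
PP [0.6364 0.2449 0.0496] reproj [ 0.27 -0.02]
PN [0.7085 0.0169 0.0504] reproj [ 0.54 -0.03]
NN [ 0.5182 -0.0437  0.0451] reproj [-0.2   0.01]
NP [0.4477 0.1825 0.0536] reproj [-0.13  0.01]
screw [0.6074 0.1888 0.0639] reproj [ 0.17 -0.01]
pin [0.6575 0.0476 0.061 ] reproj [ 0.34 -0.02]
bolt [0.5534 0.0112 0.0596] reproj [ 0.11 -0.01]
bolttop [ 0.5693 -0.31    0.0748] reproj [ 0.24 -0.01]
orangetop [ 0.4825 -0.1833  0.0992] reproj [ 0.46 -0.02]
0.044 c [0.5782 0.1008] yaw 17.7 scale 0.9992 res [[0.0003, 0.0008], [-0.0001, 0.0007], [-0.0012, -0.0002], [0.001, -0.0012]]
screw base [0.6078 0.189 ] seen plate [0.6087 0.1906]
pin base [0.6534 0.0461] seen plate [0.6589 0.0482]
bolt base [0.5486 0.0127] seen plate [0.5539 0.0112]
0.05 c [0.5777 0.1005] yaw 17.7 scale 0.9943 res [[-0.0, 0.0001], [-0.0007, 0.0011], [-0.0009, 0.0005], [0.0017, -0.0017]]
screw base [0.6073 0.1887] seen plate [0.6081 0.1898]
pin base [0.6529 0.0458] seen plate [0.658  0.0481]
bolt base [0.5481 0.0123] seen plate [0.5535 0.0113]
0.056 c [0.5772 0.1002] yaw 17.7 scale 0.9894 res [[-0.0003, -0.0007], [-0.0014, 0.0015], [-0.0006, 0.0012], [0.0023, -0.0021]]
screw base [0.6068 0.1883] seen plate [0.6074 0.189 ]
pin base [0.6524 0.0454] seen plate [0.6571 0.0481]
bolt base [0.5476 0.012 ] seen plate [0.5531 0.0115]
boltstand top corners -> [ 0.56590509 -0.30757817  0.045     ]
bolt head [ 0.56814508 -0.30839622  0.079     ]
```

{"method": "servo_tool", "body": {
  "targets": "0 0 -0.02 0 0 -8 1; -0.04 0 -0.02 0 0 -8 1; -0.04 -0.03 0 0 0 -8 1; -0.04 -0.03 0 0 0 -2.4 1; 0 0 0 0 0 0 1"
}}

```text
time_s: 0.6
position: [0.4259, 0.5423, 0.2172]
ee_rot: [0.005, 3.141, -0.001]
force: [-1.0, 0.6, 0.4]
finger_gap: 0.0909
grip_force: 0.0
```

{"method": "servo_tool", "body": {
  "targets": "-0.005 -0.04 0 0 0 0 1; -0.005 -0.04 0 0 0 0 1; -0.005 -0.04 0 0 0 0 1; -0.005 -0.04 0 0 0 0 1; -0.005 -0.04 0 0 0 0 1; -0.005 -0.04 0 0 0 0 1; -0.005 -0.04 0 0 0 0 1; -0.005 -0.04 0 0 0 0 1; -0.005 -0.04 0 0 0 0 1; -0.005 -0.04 0 0 0 0 1; -0.005 -0.04 0 0 0 0 1; 0 -0.04 0 0 0 0 1; 0 -0.04 0 0 0 0 1; 0 -0.04 0 0 0 0 1; 0 -0.04 0 0 0 0 1; 0 -0.04 0 0 0 0 1; 0 -0.04 0 0 0 0 1; 0 -0.04 0.02 0 0 0 1; 0 0 0.02 0 0 0 1; 0 0 0 0 0 0 1"
}}

```text
time_s: 2.6
position: [0.475, -0.1745, 0.175]
ee_rot: [-0.005, -3.138, -0.003]
force: [-0.2, -0.0, 0.8]
finger_gap: 0.0908
grip_force: 0.0
```

{"method": "servo_tool", "body": {
  "targets": "-0.006 -0.0095 0.02 0 0 0 1; 0 0 0.03 0 0 0 1; 0 0 0.03 0 0 0 1; 0 0 0.027 0 0 0 1; 0 0 0.013 0 0 0 1; 0 0 0 0 0 0 1"
}}

```text
time_s: 3.2
position: [0.4821, -0.1831, 0.0566]
ee_rot: [-0.0, -3.14, -0.001]
force: [0.5, 0.1, -0.4]
finger_gap: 0.0913
grip_force: 0.0
```

{"method": "servo_tool", "body": {
  "targets": "0 0 0.002 0 0 0 0; 0 0 0 0 0 0 -0.8; 0 0 0 0 0 0 -1; 0 0 0 0 0 0 -1; 0 0 0 0 0 0 -1; 0 0 0 0 0 0 -1; 0 0 0 0 0 0 -1",
  "newtons": 35
}}

```text
time_s: 3.9
position: [0.4827, -0.184, 0.0554]
ee_rot: [0.002, 3.142, -0.0]
force: [-0.4, -0.0, 0.3]
finger_gap: 0.0379
grip_force: 0.0
```

```bash
python3 - <<'E'
from h import *
T=snapshot("top")[:,:,::-1];S=snapshot("scene")[:,:,::-1]
a=cv2.resize(T[240:310,380:480],None,fx=4,fy=4);b=cv2.resize(S[180:250,150:250],None,fx=4,fy=4)
cv2.imwrite("pics/grip.png",np.hstack([a,b]))
s=sense();print(s["position"],s["finger_gap"],s["grip_force"],s["force"],s["time_s"])
E
```

```text
[ 0.48262313 -0.18399365  0.05532972] 0.029965483763726836 0.0 [-0.32998224 -0.5994585  -0.01853357] 4.0
```

View pics/grip.png

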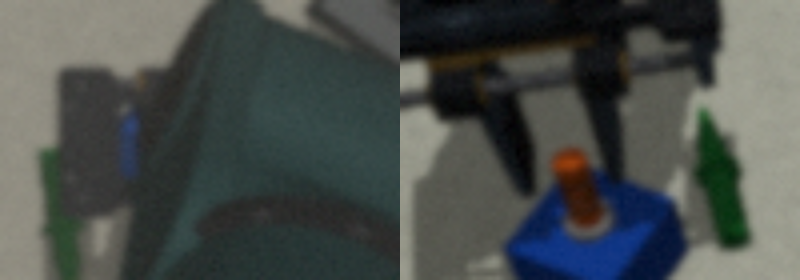

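```bash
python3 - <<'E'
from h import *
s=sense();p=s["position"]
print("tcp in scene",proj("scene",p),"in crop",(proj("scene",p)-[150,180])*4+[400,0], "top",(proj("top",p)-[380,240])*4)
print("handle top proj",(proj("scene",[.481,-.184,.095])-[150,180])*4+[400,0])
print("green0",tri((206,185),(414,315)),tri((211,212),(413,320)))
print("green1 ends",tri(((705-400)/4+150,180+27),(392,277)),tri((234,240),(397,310)))
cv2.imwrite("pics/s1.png",snapshot("scene")[:,:,::-1][120:300,100:340].repeat(3,0).repeat(3,1))
E
```

```text
tcp in scene [196.95139022 232.44724435] in crop [587.80556086 209.78897738] top [181.33657721 140.25464602]
handle top proj [570.99468706 157.22179335]
green0 [ 0.39498783 -0.15132538  0.09842051] [ 0.37565458 -0.16252852 -0.0067493 ]
green1 ends [ 0.47833226 -0.10730782  0.112305  ] [ 0.39432655 -0.13077796 -0.09612075]
```

View pics/s1.png

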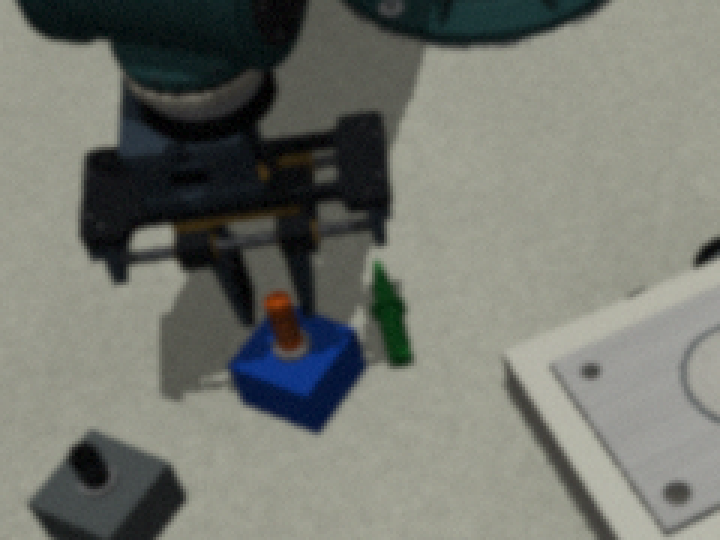

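The green look-alike has been knocked over beside the blue stand (it now lies at about (390,310) in this crop). I'll finish closing and check the grip.

{"method": "servo_tool", "body": {
  "targets": "0 0 0 0 0 0 -1; 0 0 0 0 0 0 -1; 0 0 0 0 0 0 -1; 0 0 0 0 0 0 -1"
}}

```text
time_s: 4.45
position: [0.4827, -0.184, 0.0553]
ee_rot: [0.002, 3.142, -0.0]
force: [0.6, -0.4, -0.4]
finger_gap: 0.0149
grip_force: 35.0
```

```bash
python3 - <<'E'
from h import *
s=sense()
im=snapshot("scene")[:,:,::-1][185:265,150:250].copy();im=cv2.resize(im,None,fx=7,fy=7,interpolation=cv2.INTER_CUBIC)
for p in([.4827,-.184,.0553],[.4827,-.184,.0741],[.4827,-.184,.0953]):
    u=(proj("scene",p)-[150,185]+.5)*7;cv2.circle(im,tuple(u.astype(int)),4,(0,255,255),1)
cv2.imwrite("pics/s2.png",im)
print(s["wrist_torque"],s["qpos"],s["finger_gap"])
E
```

```text
[-0.04811699 -0.04415745 -0.00106791] [-4.09306639e-01  2.85381348e-01  2.14885691e+00 -2.49559405e-05
  7.07296933e-01 -1.97905967e+00] 0.01494244312330766
```

View pics/s2.png

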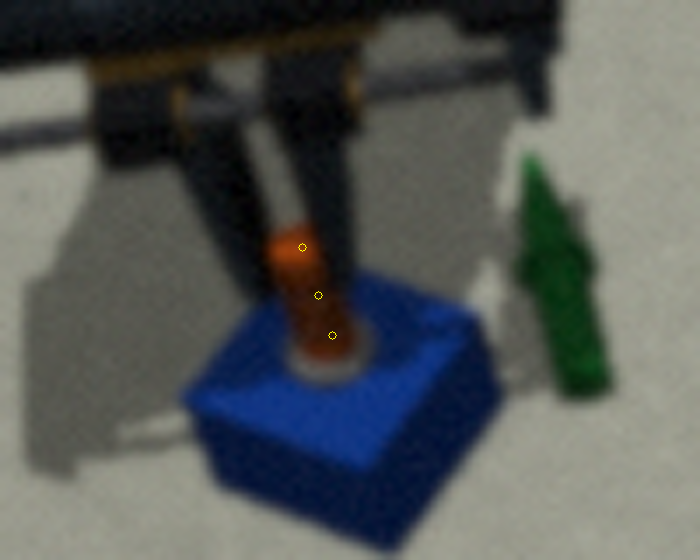

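{"method": "servo_tool", "body": {
  "targets": "0 0 -0.015 0 0 0 -1; 0 0 -0.025 0 0 0 -1; 0 0 -0.025 0 0 0 -1; 0 0 -0.025 0 0 0 -1; 0 0 0 0 0 0 -1; -0.02 0.025 0 0 0 0 -1; -0.03 0.04 0 0 0 0 -1; -0.03 0.04 0 0 0 0 -1; -0.03 0.04 0 0 0 0 -1; -0.03 0.04 0 0 0 0 -1; -0.03 0.04 0 0 0 0 -1; 0 0 0 0 0 0 -1; 0 0 0 0 0 0 -1"
}}

```text
time_s: 5.8
position: [0.6525, 0.0417, 0.1445]
ee_rot: [0.001, -3.14, 0.0]
force: [-0.4, 0.8, -1.0]
finger_gap: 0.0154
grip_force: 35.0
```

```bash
python3 - <<'E'
from h import *
s=sense();p=s["position"];print(p,s["ee_rot"],s["force"],s["wrist_torque"],s["finger_gap"],s["grip_force"],s["time_s"])
S=snapshot("scene")[:,:,::-1].copy();T=snapshot("top")[:,:,::-1].copy()
def crop(im,n,k):
    u=proj(n,p).astype(int);x,y=u[0]-50,u[1]-50;c=cv2.resize(im[y:y+100,x:x+100],None,fx=4,fy=4,interpolation=cv2.INTER_CUBIC)
    for q in(p-[0,0,.0103],p-[0,0,.0523],[.6525,.0455,.058]):
        v=(proj(n,q)-[x,y]+.5)*4;cv2.circle(c,tuple(v.astype(int)),3,(0,255,255),1)
    print(n,x,y);return c
cv2.imwrite("pics/a1.png",np.hstack([crop(S,"scene",4),crop(T,"top",4)]))
E
```

```text
[0.65252357 0.04169096 0.14452817] [ 1.21070714e-03 -3.14029473e+00  1.97323079e-04] [-0.37874816  0.7940787  -0.96938166] [-0.0155272  -0.00551012  0.03122838] 0.015377556709435032 34.9885618686676 5.8
scene 271 205
top 276 146
```

View pics/a1.png

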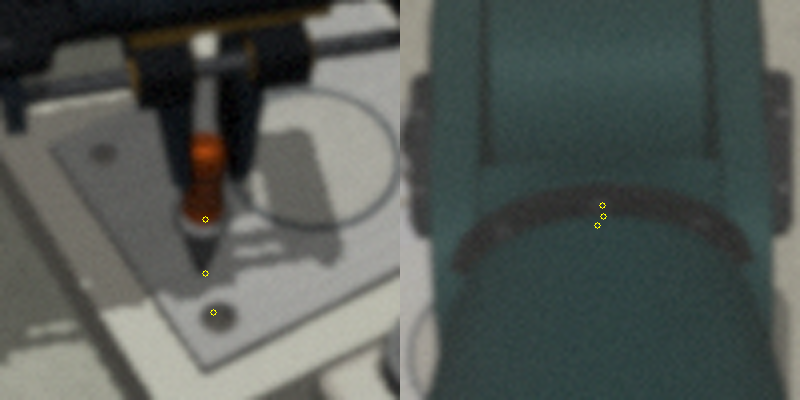

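The pin hangs upright at (205,190–270) in the left crop, with the plate's larger hole just below it at (219,317). Descending gently.

{"method": "servo_tool", "body": {
  "targets": "-0.0025 0.0053 0.01 0 0 0 -1; 0 0 0.01 0 0 0 -1; 0 0 0.008 0 0 0 -1; 0 0 0.004 0 0 0 -1; 0 0 0.003 0 0 0 -1; 0 0 0.002 0 0 0 -1; 0 0 0.002 0 0 0 -1; 0 0 0.001 0 0 0 -1; 0 0 0 0 0 0 -1; 0 0 0 0 0 0 -1"
}}

```text
time_s: 6.9
position: [0.6555, 0.0461, 0.1055]
ee_rot: [0.002, 3.141, 0.0]
force: [-0.2, -0.6, -1.2]
finger_gap: 0.0151
grip_force: 35.0
```

{"method": "servo_tool", "body": {
  "targets": "0 0 0.001 0 0 0 -1; 0 0 0.001 0 0 0 -1; 0 0 0.001 0 0 0 -1; 0 0 0.001 0 0 0 -1; 0 0 0.001 0 0 0 -1; 0 0 0 0 0 0 -1; 0 0 0 0 0 0 -1"
}}

```text
time_s: 7.6
position: [0.6554, 0.0461, 0.1003]
ee_rot: [-0.002, -3.142, -0.0]
force: [-0.1, 0.7, -0.8]
finger_gap: 0.015
grip_force: 35.0
```

{"method": "servo_tool", "body": {
  "targets": "0 0 0.001 0 0 0 -1; 0 0 0.001 0 0 0 -1; 0 0 0.001 0 0 0 -1; 0 0 0.001 0 0 0 -1; 0 0 0 0 0 0 -1; 0 0 0 0 0 0 -1"
}}

```text
time_s: 8.2
position: [0.6553, 0.0462, 0.0962]
ee_rot: [-0.002, -3.141, 0.0]
force: [1.5, 0.7, -1.2]
finger_gap: 0.015
grip_force: 35.0
```

{"method": "servo_tool", "body": {
  "targets": "0 0 0.001 0 0 0 -1; 0 0 0.001 0 0 0 -1; 0 0 0.001 0 0 0 -1; 0 0 0.001 0 0 0 -1; 0 0 0 0 0 0 -1; 0 0 0 0 0 0 -1"
}}

```text
time_s: 8.8
position: [0.6554, 0.0462, 0.0923]
ee_rot: [0.002, 3.142, 0.0]
force: [0.4, 1.3, -0.4]
finger_gap: 0.015
grip_force: 35.0
```

{"method": "servo_tool", "body": {
  "targets": "0 0 0.001 0 0 0 -1; 0 0 0.001 0 0 0 -1; 0 0 0.001 0 0 0 -1; 0 0 0.001 0 0 0 -1; 0 0 0 0 0 0 -1; 0 0 0 0 0 0 -1"
}}

```text
time_s: 9.4
position: [0.6552, 0.0461, 0.0881]
ee_rot: [-0.002, -3.141, 0.0]
force: [0.2, 2.5, 1.3]
finger_gap: 0.0153
grip_force: 35.1
```

{"method": "servo_tool", "body": {
  "targets": "0.0003 0.0005 0.0005 0 0 0 -1; 0 0.0005 0.001 0 0 0 -1; 0 0 0.001 0 0 0 -1; 0 0 0 0 0 0 -1; 0 0 0 0 0 0 -1"
}}

```text
time_s: 9.9
position: [0.6549, 0.0471, 0.0857]
ee_rot: [-0.001, -3.141, 0.0]
force: [0.3, 0.3, 1.8]
finger_gap: 0.0152
grip_force: 35.0
```

{"method": "servo_tool", "body": {
  "targets": "0.0003 0 0.001 0 0 0 -1; 0 0 0.001 0 0 0 -1; 0 0 0 0 0 0 -1; 0 0 0 0 0 0 -1"
}}

```text
time_s: 10.3
position: [0.6547, 0.0471, 0.0837]
ee_rot: [-0.002, -3.141, 0.0]
force: [0.6, 1.4, 1.1]
finger_gap: 0.0153
grip_force: 35.0
```

{"method": "servo_tool", "body": {
  "targets": "0 0.0002 0.001 0 0 0 -1; 0 0 0.001 0 0 0 -1; 0 0 0.001 0 0 0 -1; 0 0 0 0 0 0 -1; 0 0 0 0 0 0 -1"
}}

```text
time_s: 10.8
position: [0.6546, 0.0473, 0.0806]
ee_rot: [-0.002, -3.141, 0.0]
force: [0.7, 0.9, -0.3]
finger_gap: 0.0149
grip_force: 35.0
```

{"method": "servo_tool", "body": {
  "targets": "0 0 0.001 0 0 0 -1; 0 0 0.001 0 0 0 -1; 0 0 0.001 0 0 0 -1; 0 0 0 0 0 0 -1; 0 0 0 0 0 0 -1"
}}

```text
time_s: 11.3
position: [0.6547, 0.0473, 0.0777]
ee_rot: [-0.002, -3.141, 0.0]
force: [0.4, -0.6, -0.2]
finger_gap: 0.0149
grip_force: 35.0
```

{"method": "servo_tool", "body": {
  "targets": "0 0 0.001 0 0 0 -1; 0 0 0.001 0 0 0 -1; 0 0 0.001 0 0 0 -1; 0 0 0 0 0 0 -1; 0 0 0 0 0 0 -1"
}}

```text
time_s: 11.8
position: [0.6547, 0.0473, 0.0747]
ee_rot: [-0.002, -3.141, 0.0]
force: [1.0, 0.7, 0.3]
finger_gap: 0.0148
grip_force: 35.0
```

{"method": "servo_tool", "body": {
  "targets": "0 0 0.001 0 0 0 -1; 0 0 0.001 0 0 0 -1; 0 0 0.001 0 0 0 -1; 0 0 0 0 0 0 -1; 0 0 0 0 0 0 -1"
}}

```text
time_s: 12.3
position: [0.6551, 0.0473, 0.0721]
ee_rot: [0.002, 3.141, -0.0]
force: [1.1, 0.9, 4.1]
finger_gap: 0.015
grip_force: 35.0
```

{"method": "servo_tool", "body": {
  "targets": "0 0 0.001 0 0 0 -1; 0 0 0 0 0 0 -1; 0 0 0 0 0 0 -1"
}}

```text
time_s: 12.6
position: [0.6557, 0.0473, 0.0718]
ee_rot: [0.002, 3.14, -0.0]
force: [-0.5, -1.4, 13.0]
finger_gap: 0.0151
grip_force: 35.0
```

```bash
python3 - <<'E'
from h import *
s=sense();p=s["position"];print(p,s["force"],s["wrist_torque"])
S=snapshot("scene")[:,:,::-1];cv2.imwrite("pics/seat.png",cv2.resize(S[215:315,265:385],None,fx=6,fy=6,interpolation=cv2.INTER_CUBIC)[:600])
for z in(.052,.058,.062):print(z,(proj("scene",[p[0],p[1],z])-[265,215]+.5)*6)
E
```

```text
[0.65567237 0.04725421 0.07183191] [-0.52811562 -1.40410823 13.04210048] [-0.02890431  0.05515437  0.03135689]
0.052 [363.38169005 426.93368014]
0.058 [363.5378967  416.61754303]
0.062 [363.6429797 409.6776935]
```

View pics/seat.png

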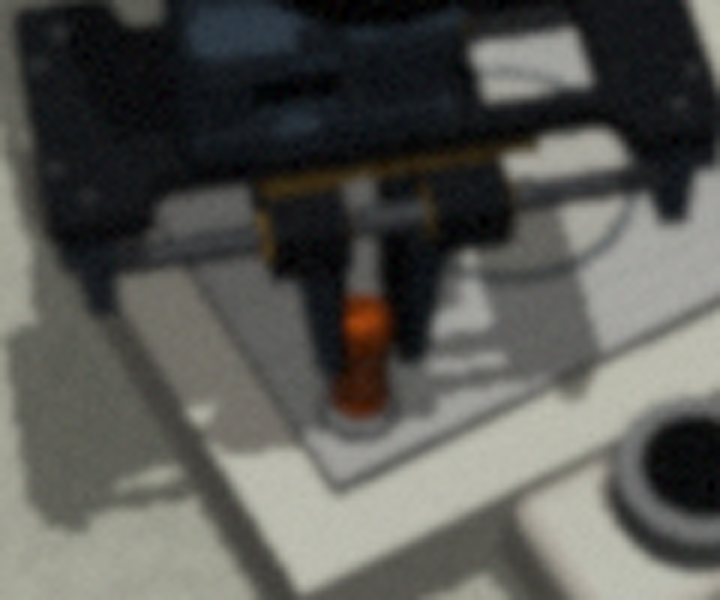

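```bash
python3 - <<'E'
from h import *
P=lambda q:((proj("scene",q)-[265,215]+.5)*6).round(1)
for z in(.052,.056,.0615):
    print(z,"collar front",P([.6557+.013,.0473,z]),"left",P([.6557,.0473-.013,z]),"plate corner",P([.6557+.0251,.0473-.013,z]))
E
```

```text
0.052 collar front [372.  462.1] left [322.6 433.8] plate corner [338.4 502.4]
0.056 collar front [372.1 455.3] left [322.6 427. ] plate corner [338.4 495.7]
0.0615 collar front [372.3 445.9] left [322.5 417.5] plate corner [338.4 486.4]
```

```bash
python3 - <<'E'
from h import *
S=np.mean([cv2.cvtColor(snapshot("scene"),cv2.COLOR_RGB2GRAY).astype(float) for _ in range(4)],0)
print("cols 321-331, rows 278..301 (crop row=6*(r-215)+3)")
for r in range(278,302):print(r,6*(r-215)+3,S[r,319:333].round().astype(int))
E
```

```text
cols 321-331, rows 278..301 (crop row=6*(r-215)+3)
278 381 [56 40 30 30 34 34 34 34 30 30 46 68 86 92]
279 387 [61 43 33 33 35 36 39 36 31 32 46 65 80 90]
280 393 [60 46 35 30 33 36 37 34 32 34 47 63 80 89]
281 399 [65 52 38 34 33 34 37 34 33 39 50 64 78 88]
282 405 [69 62 51 41 38 38 38 40 39 44 53 64 75 88]
283 411 [77 76 68 59 51 48 47 49 51 56 63 66 75 90]
284 417 [ 78  88  91  82  72  68  68  71  73  76  74  76  88 108]
285 423 [ 80  90  97  97  94  90  90  93  95  92  87  93 114 135]
286 429 [ 97  96  94  94  95  95  98  98  97  92  98 117 137 151]
287 435 [128 120 102  91  89  89  94  95  97 106 121 138 153 158]
288 441 [150 142 128 117 110 110 112 118 122 135 145 152 156 155]
289 447 [155 155 150 145 142 144 144 145 147 151 153 153 146 137]
290 453 [155 156 157 158 157 156 156 155 154 154 148 136 123 111]
291 459 [148 156 158 158 156 158 157 153 146 138 123 110 103 107]
292 465 [138 150 157 156 156 153 146 136 122 110 105 108 120 141]
293 471 [120 141 151 152 146 137 123 108 102 107 122 143 160 170]
294 477 [119 129 138 135 124 111 103 108 121 138 158 171 180 184]
295 483 [132 116 114 111 109 110 122 140 158 170 180 184 185 186]
296 489 [150 124 111 113 129 146 160 170 179 184 186 186 186 186]
297 495 [169 152 144 148 162 174 178 183 185 187 186 186 184 186]
298 501 [182 176 174 176 181 183 184 186 187 188 185 185 186 187]
299 507 [187 184 185 185 184 185 187 187 186 187 186 186 186 186]
300 513 [185 186 185 186 186 186 186 186 185 187 187 185 186 186]
301 519 [185 185 184 186 185 185 185 185 186 186 185 186 186 186]
```

The collar edge at crop row ~443 and the plate corner at ~488 both match a plate top at z ≈ 0.0615, so the collar is on the plate. Pressing to about 20 N.

{"method": "servo_tool", "body": {
  "targets": "0 0 0.0004 0 0 0 -1; 0 0 0.0004 0 0 0 -1; 0 0 0 0 0 0 -1; 0 0 0 0 0 0 -1"
}}

```text
time_s: 13.25
position: [0.656, 0.0473, 0.0717]
ee_rot: [0.002, 3.139, -0.0]
force: [-2.9, -2.2, 18.7]
finger_gap: 0.0149
grip_force: 35.0
```

{"method": "servo_tool", "body": {
  "targets": "0.0002 0 0.0003 0 0 0 -1; 0 0 0 0 0 0 -1; 0 0 0 0 0 0 -1; 0 0 0 0 0 0 -1; 0 0 0 0 0 0 -1; 0 0 0 0 0 0 -1; 0 0 0 0 0 0 -1; 0 0 0 0 0 0 -1"
}}

```text
time_s: 14.05
position: [0.656, 0.0472, 0.0716]
ee_rot: [0.002, 3.139, -0.0]
force: [-3.1, -1.8, 22.2]
finger_gap: 0.0156
grip_force: 35.0
```

{"method": "servo_tool", "body": {
  "targets": "0 0 -0.001 0 0 0 -1; 0 0 -0.001 0 0 0 -1; 0 0 0 0 0 0 -1; 0 0 0 0 0 0 0; 0 0 0 0 0 0 0; 0 0 0 0 0 0 0; 0 0 0 0 0 0 0; 0 0 0 0 0 0 0"
}}

```text
time_s: 14.85
position: [0.6544, 0.0473, 0.0715]
ee_rot: [-0.002, -3.141, 0.0]
force: [0.7, 0.7, 0.0]
finger_gap: 0.0454
grip_force: 0.0
```

{"method": "servo_tool", "body": {
  "targets": "0 0 -0.005 0 0 0 0; 0 0 -0.02 0 0 0 0; 0 0 -0.04 0 0 0 0; 0 0 -0.04 0 0 0 0.5; 0.011 -0.04 0 0 0 0 1; 0.011 -0.045 0 0 0 0 1; 0.011 -0.045 0 0 0 0 1; 0.011 -0.045 0 0 0 0 1; 0.011 -0.045 0 0 0 0 1; 0.011 -0.045 0 0 0 0 1; 0.011 -0.045 0 0 0 0 1; 0.009 -0.045 0 0 0 0 1; 0 0 0 0 0 0 1; 0 0 0 0 0 0 1"
}}

```text
time_s: 16.25
position: [0.5679, -0.3083, 0.1769]
ee_rot: [0.004, 3.142, 0.0]
force: [0.1, 0.6, -0.1]
finger_gap: 0.0911
grip_force: 0.0
```

```bash
python3 - <<'E'
from h import *
s=sense();print(s["position"],s["ee_rot"],s["force"],s["time_s"])
T=snapshot("top")[:,:,::-1].copy()
T0=cv2.imread("pics/top0.png");g=cv2.cvtColor(cv2.resize(T0[205:275,440:520],None,fx=8,fy=8,interpolation=cv2.INTER_CUBIC),cv2.COLOR_BGR2GRAY)
m=(g<95).astype(np.uint8)
c=max(cv2.findContours(m,0,1)[0],key=cv2.contourArea);r=cv2.minAreaRect(c);print(r,np.percentile(g,[2,10,50]))
C=(np.array(r[0])+.5)/8-.5+[440,205];print("stand",onz("top",C,.045),onz("top",C,.02))
m=(g<55).astype(np.uint8);c=max(cv2.findContours(m,0,1)[0],key=cv2.contourArea);r=cv2.minAreaRect(c);C=(np.array(r[0])+.5)/8-.5+[440,205];print("head",r,onz("top",C,.079),onz("top",C,.07))
b=T[150:300,230:380];g=cv2.cvtColor(b,cv2.COLOR_BGR2GRAY);cv2.imwrite("pics/p2.png",cv2.resize(b,None,fx=4,fy=4,interpolation=cv2.INTER_CUBIC))
for n,l in(("pin",(.6547,.0472,.1115)),("bolt",(.5499,.0138,.0615))):print(n,(proj("top",l)-[230,150]+.5)*4)
E
```

```text
[ 0.56790334 -0.30825496  0.17691346] [4.43182772e-03 3.14155575e+00 1.55815762e-04] [ 0.07989247  0.62365252 -0.0896327 ] 16.25
((286.7798156738281, 281.4111328125), (244.9464569091797, 265.032470703125), 34.508522033691406) [ 60.  83. 124.]
stand [ 0.56394476 -0.30295423  0.045     ] [ 0.56571898 -0.30986049  0.02      ]
head ((335.4400329589844, 263.5799560546875), (49.92174530029297, 71.41779327392578), 81.8698959350586) [ 0.56650218 -0.30731476  0.079     ] [ 0.56717874 -0.30990572  0.07      ]
pin [377.26856314 191.93757883]
bolt [437.26811852 385.87000246]
```

View pics/p2.png

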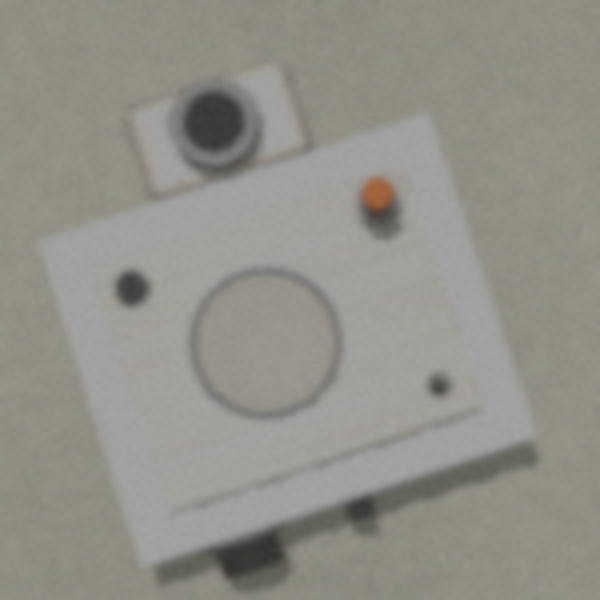

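Picture: the pin stands seated, handle top at (378,194) (predicted (377,192)). The now aligned bolt hole is at (438,385) (predicted (437,386)). Next I take the bolt.

{"method": "servo_tool", "body": {
  "targets": "0 0 0.03 0 0 0 1; 0 0 0.04 0 0 0 1; 0 0 0.03 0 0 0 1; 0 0 0.015 0 0 0 0.5; 0 0 0.007 0 0 0 0; 0 0 0.002 0 0 0 -0.5; 0 0 0 0 0 0 -1; 0 0 0 0 0 0 -1; 0 0 0 0 0 0 -1; 0 0 0 0 0 0 -1; 0 0 0 0 0 0 -1; 0 0 0 0 0 0 -1",
  "newtons": 30
}}

```text
time_s: 17.5
position: [0.5682, -0.3076, 0.0529]
ee_rot: [0.002, 3.141, -0.0]
force: [0.6, -0.1, -0.5]
finger_gap: 0.0224
grip_force: 0.0
```

{"method": "servo_tool", "body": {
  "targets": "0 0 0 0 0 0 -1; 0 0 0 0 0 0 -1; 0 0 0 0 0 0 -1; 0 0 0 0 0 0 -1"
}}

```text
time_s: 17.9
position: [0.5682, -0.3076, 0.0527]
ee_rot: [-0.002, -3.142, -0.0]
force: [-1.0, -0.4, -0.1]
finger_gap: 0.0003
grip_force: 0.0
```

The fingers shut on nothing. I'll open, back off and compare the pictures numerically.

{"method": "servo_tool", "body": {
  "targets": "0 0 0 0 0 0 0; 0 0 0 0 0 0 0.5; 0 0 0 0 0 0 1; 0 0 0 0 0 0 1; 0 0 -0.02 0 0 0 1; 0 0 -0.04 0 0 0 1; 0 0.04 -0.03 0 0 0 1; 0 0.05 0 0 0 0 1; 0 0.05 0 0 0 0 1; 0 0.05 0 0 0 0 1; 0 0 0 0 0 0 1"
}}

```text
time_s: 19.0
position: [0.5679, -0.1131, 0.1428]
ee_rot: [0.004, -3.141, -0.001]
force: [0.5, -0.0, 0.4]
finger_gap: 0.0859
grip_force: 0.0
```

```bash
python3 - <<'E'
from h import *
print(sense()["position"],sense()["time_s"])
for n,box in(("scene",(105,255,170,315)),("top",(450,210,515,265))):
    x0,y0,x1,y1=box;A=cv2.imread(f"pics/{n}0.png");B=snapshot(n)[:,:,::-1];cv2.imwrite(f"pics/{n}3.png",B)
    ga,gb=[cv2.cvtColor(np.ascontiguousarray(i),cv2.COLOR_BGR2GRAY) for i in(A,B)]
    for g,l in((ga,"before"),(gb,"now")):
        m=(g[y0:y1,x0:x1]<45).astype(np.uint8);k,_,st,c=cv2.connectedComponentsWithStats(m)
        print(n,l,[(c[i].round(1)+[x0,y0],st[i].tolist()) for i in range(1,k) if st[i,4]>6])
    d=cv2.absdiff(ga,gb);m=(cv2.blur(d,(3,3))>15).astype(np.uint8);k,_,st,c=cv2.connectedComponentsWithStats(m);print("diff",[st[i].tolist() for i in range(1,k) if st[i,4]>15])
x=cv2.imread("pics/top3.png");g=cv2.cvtColor(x,cv2.COLOR_BGR2GRAY);print(g[222:262:2,456:500:2])
E
```

```text
[ 0.56792873 -0.11312358  0.14279692] 19.0
scene before [(array([129.3, 274.7]), [18, 12, 13, 16, 144]), (array([141.2, 294.8]), [7, 21, 49, 34, 528])]
scene now [(array([129.3, 274.9]), [18, 13, 13, 15, 133]), (array([141.6, 294.8]), [8, 22, 48, 33, 488])]
diff [[0, 0, 640, 480, 242644], [590, 0, 11, 7, 50], [601, 0, 39, 34, 837], [258, 36, 11, 8, 58], [232, 40, 13, 6, 45], [615, 124, 17, 11, 79], [631, 132, 7, 5, 22], [456, 202, 8, 15, 47], [442, 205, 12, 9, 37], [317, 264, 15, 24, 256]]
top before []
top now [(array([455.2, 241.9]), [1, 26, 9, 13, 45]), (array([451.6, 261.4]), [0, 50, 5, 5, 11])]
diff [[0, 87, 640, 393, 239101], [320, 198, 11, 12, 82], [461, 229, 10, 18, 98], [303, 441, 8, 9, 52], [348, 461, 42, 19, 435]]
[[ 67  52  50  57  63  64  65  66  71  88  97 105 126 142 145 148 150 146
  147 143 144 144]
 [ 64  50  48  57  66  65  62  66  75  97  95  97 101 113 133 145 144 144
  140 145 143 145]
 [ 56  47  53  56  65  63  65  66  76  91  94  96  95  94 101 126 143 144
  144 142 147 147]
 [ 56  43  52  62  62  60  62  67  78  91  96  96  97  98  94 100 120 140
  145 144 14
[... 795 characters left out ...]
1  90  91  94  94  94  93 113
  141 141 143 146]
 [ 49  44  52  64  64  61  63  64  79  93  93  95  96  92  96  96 107 134
  142 139 145 144]
 [ 59  53  52  60  63  65  63  62  68  88  94  92  96  93  94 100 124 143
  144 139 144 146]
 [ 63  55  54  62  59  61  66  63  54  68  79  91  91  92  96 117 143 143
  144 141 145 144]
 [ 59  58  58  61  61  62  63  64  63  59  62  77  91  95 111 139 145 145
  142 144 145 143]
 [ 60  54  56  61  62  65  62  61  82  78  61  60  72 101 129 141 145 146
  143 146 146 145]
 [ 58  52  56  67  62  64  64  69 101  99  91  82  99 127 137 140 145 145
  144 147 149 147]
 [ 51  54  57  64  64  63  61  73 125 126 110  97 117 144 142 138 143 144
  143 146 145 142]]
```

The bolt hasn't moved, so the true fingertip position is in doubt. I'll check fingertip height by touching the bare table lightly with shut fingers.

{"method": "servo_tool", "body": {
  "targets": "-0.02 -0.04 0.03 0 0 0 -1; 0 -0.02 0.04 0 0 0 -1; 0 0 0.03 0 0 0 -1; 0 0 0.02 0 0 0 -1; 0 0 0.01 0 0 0 -1; 0 0 0.005 0 0 0 -1; 0 0 0.002 0 0 0 -1; 0 0 0.002 0 0 0 -1; 0 0 0.001 0 0 0 -1; 0 0 0.001 0 0 0 -1; 0 0 0.001 0 0 0 -1; 0 0 0.001 0 0 0 -1; 0 0 0 0 0 0 -1"
}}

```text
time_s: 20.4
position: [0.5869, -0.1747, 0.0018]
ee_rot: [-0.002, -3.142, 0.0]
force: [0.1, -0.5, 0.4]
finger_gap: 0.0005
grip_force: 0.0
```

```bash
python3 - <<'E'
from h import *
s=sense();p=s["position"];print(p,s["force"],s["finger_gap"])
S=cv2.cvtColor(snapshot("scene"),cv2.COLOR_RGB2GRAY);u=proj("scene",p);print("tcp px",u)
x,y=u.astype(int);print("cols",x-14,"rows",y-24)
print(S[y-24:y+8,x-14:x+14])
E
```

```text
[ 0.58691793 -0.17468845  0.00184891] [ 0.07581938 -0.54224192  0.37374089] 0.0004912421416092818
tcp px [209.11151307 288.45198814]
cols 195 rows 264
[[ 49  41  28  19  18  18  15  18  13  12  10  12   8  13  20  30  50  74
   81  88  88  89  94  92  93  95  93  94]
 [ 39  36  25  15  13  10  10  11   9   7   7  10   9  11  15  32  56  82
   91  96  94  95  95  96  97  96  97  95]
 [ 31  25  26  15  11   8  11   6   5   6   8   9  12  11  17  26  57  82
   91  96  96  96  99  97  97  98  94  93]
 [ 30  23  21  18  14  12   7   7  14   9  13   7   8  14  25  33  57  80
   96  92  97  98  97  97  97  96  96  97]
 [ 18  17  14  14  11  15  13  13  11   4  10  15  17  19  36  51  70  87
   92  96  94  95  94  94  93  99  98  98]
 [ 14  18  14  16  16   8  11  12  13  11  10  17  11  30  53  75  85  92
   93  95  95  95  94  93  94  97  99  96]
 [ 17  17  13  13  13  13  14  11  18  11  18  21  21  32  56  79  89  92
   93  95  95  92  93  94  94 100  98  97]
 [ 15  16  18  13   5   3   7  10  21  23  18  13  21  35  59  81  90  93
   94  94  93  94  91  90  94  95  96  97]
 [ 26  19  22
[... 2095 characters left out ...]
 97  96  96  92  94  93  92  92  94  94  91  90  92  95  99  97  94  96
   97  99 102 117 143 154 161 164 162 160]
 [ 93  95  91  94  96  93  95  97  94  98  94  94  97  96  99  99  99  98
  104 115 119 134 153 161 163 160 159 161]
 [ 96  95  96  97  99  99 100 102 103 115 116 106 102 112 121 117 119 120
  131 138 149 153 162 162 161 160 158 159]
 [ 96 100 104 103 100 107 115 121 129 139 138 131 129 138 142 146 145 148
  151 157 160 160 161 165 164 159 159 158]
 [116 119 122 125 126 130 145 150 151 158 157 153 152 152 158 159 154 158
  159 165 164 163 164 163 164 163 163 161]
 [145 145 148 151 154 157 157 165 164 161 158 155 156 163 162 162 160 159
  163 164 164 164 163 167 167 168 166 164]]
```

{"method": "servo_tool", "body": {
  "targets": "0 0 0.001 0 0 0 -1; 0 0 0.001 0 0 0 -1; 0 0 0.001 0 0 0 -1; 0 0 0 0 0 0 -1; 0 0 0 0 0 0 -1"
}}

```text
time_s: 20.95
position: [0.5869, -0.1747, -0.0012]
ee_rot: [-0.002, -3.141, -0.0]
force: [-0.6, -0.3, 0.2]
finger_gap: 0.0003
grip_force: 0.0
```

```bash
python3 - <<'E'
from h import *
print(onz("scene",(205.3,285),.0),onz("scene",(209.1,288.5),0.0),onz("scene",(203,286),0))
E
```

```text
[ 0.57601464 -0.1821118   0.        ] [ 0.58580685 -0.17499815  0.        ] [ 0.57750974 -0.18678678  0.        ]
```

{"method": "servo_tool", "body": {
  "targets": "0 0 0.001 0 0 0 -1; 0 0 0.001 0 0 0 -1; 0 0 0.001 0 0 0 -1; 0 0 0.001 0 0 0 -1; 0 0 0.001 0 0 0 -1; 0 0 0 0 0 0 -1"
}}

```text
time_s: 21.55
position: [0.5868, -0.1747, -0.0063]
ee_rot: [-0.002, -3.141, -0.0]
force: [-0.2, 0.4, 0.8]
finger_gap: 0.0009
grip_force: 0.0
```

{"method": "servo_tool", "body": {
  "targets": "0 0 0.001 0 0 0 -1; 0 0 0.001 0 0 0 -1; 0 0 0.001 0 0 0 -1; 0 0 0.001 0 0 0 -1; 0 0 0.001 0 0 0 -1; 0 0 0 0 0 0 -1"
}}

```text
time_s: 22.15
position: [0.5868, -0.1747, -0.0113]
ee_rot: [-0.002, -3.141, -0.0]
force: [-0.4, -0.0, 0.6]
finger_gap: 0.0002
grip_force: 0.0
```

{"method": "servo_tool", "body": {
  "targets": "0 0 0.001 0 0 0 -1; 0 0 0.001 0 0 0 -1; 0 0 0.001 0 0 0 -1; 0 0 0.001 0 0 0 -1; 0 0 0.001 0 0 0 -1; 0 0 0 0 0 0 -1"
}}

```text
time_s: 22.75
position: [0.5868, -0.1747, -0.0163]
ee_rot: [-0.002, -3.141, -0.0]
force: [0.2, -0.4, -0.1]
finger_gap: 0.0003
grip_force: 0.0
```

{"method": "servo_tool", "body": {
  "targets": "0 0 0.001 0 0 0 -1; 0 0 0.001 0 0 0 -1; 0 0 0.001 0 0 0 -1; 0 0 0.001 0 0 0 -1; 0 0 0.001 0 0 0 -1; 0 0 0 0 0 0 -1"
}}

```text
time_s: 23.35
position: [0.5868, -0.1747, -0.0213]
ee_rot: [-0.002, -3.141, -0.0]
force: [0.1, 0.4, 0.7]
finger_gap: 0.0006
grip_force: 0.0
```

```bash
python3 - <<'E'
from h import *
s=sense();p=s["position"];print(p,s["force"],s["qpos"],s["ee_rot"])
S=cv2.cvtColor(snapshot("scene"),cv2.COLOR_RGB2GRAY);print(proj("scene",[*p[:2],0]))
print(S[278:302,194:216])
E
```

```text
[ 0.58684824 -0.17471207 -0.02128573] [0.0804041  0.37316038 0.7436688 ] [-3.27412199e-01  5.36897130e-01  1.95927177e+00 -2.30221873e-05
  6.45604001e-01 -1.89718679e+00] [-1.57596379e-03 -3.14141711e+00 -7.03062204e-05]
[209.27068713 288.91306698]
[[ 49  43  29  19  17  17  17  12   7   4  13  12  14  19  19  21  29  58
   81  93  93  96]
 [ 75  74  53  31  23  19  19  14  10   9   3  14  21  20  19  21  31  54
   82  94  92  96]
 [ 92  89  68  42  26  21  19  14   3  12  10  15  16  20  21  23  25  50
   77  88  97  94]
 [ 95  94  78  60  33  25  19  12  15   2  10  10  16  20  22  20  26  52
   79  92  92  93]
 [ 91  94  87  65  44  27  21  16  10   6   3  10  10  16  18  19  26  47
   78  91  94  95]
 [ 97  92  89  81  62  35  24  21  17  16   6   4   6  14  18  19  24  50
   74  90  92  95]
 [ 94  96  91  88  69  52  26  20  19  16   7   7   1  17  21  19  22  47
   76  91  94  94]
 [ 94  97  93  91  82  63  42  24  23  19  13   1   9   7  15  21  22  42
   77  91  94  95]
 [ 94  95  95  93  90  76  59  33  28  19  15   9   1  13  19  19  25  41
   72  94  95  97]
 [ 95  95  93
[... 682 characters left out ...]
8 108 110 110 104 100  99 100
  114 121 125 130]
 [ 97  97  94  95 102 105 105 103 106 118 129 132 135 134 127 122 121 125
  139 147 151 151]
 [101 101 102 103 111 121 121 122 124 136 146 154 154 152 151 151 152 151
  155 159 164 165]
 [122 120 121 126 140 148 150 149 152 155 159 161 158 158 159 161 160 161
  163 165 167 167]
 [148 147 145 151 159 160 163 160 165 163 163 163 163 163 161 161 163 161
  163 165 167 167]
 [160 162 162 160 164 163 165 165 165 164 162 162 161 164 168 165 165 163
  164 164 165 166]
 [163 163 164 164 160 165 166 165 168 167 164 162 164 162 164 168 164 166
  164 162 161 163]
 [160 160 160 162 161 167 165 166 165 164 165 163 162 163 166 169 167 166
  162 160 159 162]]
```

{"method": "servo_tool", "body": {
  "targets": "0 0 0.001 0 0 0 -1; 0 0 0.001 0 0 0 -1; 0 0 0.001 0 0 0 -1; 0 0 0.001 0 0 0 -1; 0 0 0 0 0 0 -1; 0 0 0 0 0 0 -1"
}}

```text
time_s: 24.0
position: [0.5869, -0.1747, -0.0251]
ee_rot: [-0.002, -3.142, -0.0]
force: [-0.6, 0.2, 0.2]
finger_gap: 0.0003
grip_force: 0.0
```

{"method": "servo_tool", "body": {
  "targets": "0 0 0.001 0 0 0 -1; 0 0 0.001 0 0 0 -1; 0 0 0.001 0 0 0 -1; 0 0 0.001 0 0 0 -1; 0 0 0 0 0 0 -1; 0 0 0 0 0 0 -1"
}}

```text
time_s: 24.6
position: [0.5869, -0.1747, -0.0291]
ee_rot: [-0.002, -3.142, -0.0]
force: [-0.3, 0.1, -0.3]
finger_gap: 0.0004
grip_force: 0.0
```

{"method": "servo_tool", "body": {
  "targets": "0 0 0.001 0 0 0 -1; 0 0 0.001 0 0 0 -1; 0 0 0.001 0 0 0 -1; 0 0 0.001 0 0 0 -1; 0 0 0 0 0 0 -1; 0 0 0 0 0 0 -1"
}}

```text
time_s: 25.2
position: [0.5869, -0.1748, -0.0331]
ee_rot: [-0.002, -3.142, 0.0]
force: [-0.1, 0.1, 0.1]
finger_gap: 0.0003
grip_force: 0.0
```

{"method": "servo_tool", "body": {
  "targets": "0 0 0.001 0 0 0 -1; 0 0 0.001 0 0 0 -1; 0 0 0.001 0 0 0 -1; 0 0 0.001 0 0 0 -1; 0 0 0 0 0 0 -1; 0 0 0 0 0 0 -1"
}}

```text
time_s: 25.8
position: [0.5869, -0.1747, -0.0364]
ee_rot: [-0.001, -3.141, -0.0]
force: [-5.5, 1.6, 16.9]
finger_gap: 0.0004
grip_force: 8.3
```

Table contact comes at TCP z ≈ −0.035, so the real fingertips sit 35 mm higher than the reported TCP. That explains the miss, so I grasp the bolt 35 mm lower.

{"method": "servo_tool", "body": {
  "targets": "0 0 -0.02 0 0 0 -1; 0 0 -0.04 0 0 0 0; 0 0 -0.04 0 0 0 1; 0.01 -0.04 -0.03 0 0 0 1; 0.009 -0.045 0 0 0 0 1; 0 -0.049 0 0 0 0 1; 0 0 0 0 0 0 1; 0 0 0.03 0 0 0 1; 0 0 0.025 0 0 0 1; 0 0 0.015 0 0 0 1; 0 0 0.005 0 0 0 1; 0 0 0 0 0 0 1"
}}

```text
time_s: 27.0
position: [0.5679, -0.3076, 0.017]
ee_rot: [-0.001, -3.141, -0.001]
force: [-0.2, -0.4, -0.7]
finger_gap: 0.0854
grip_force: 0.0
```

{"method": "servo_tool", "body": {
  "targets": "0 0 -0.001 0 0 0 0; 0 0 0 0 0 0 -0.7; 0 0 0 0 0 0 -1; 0 0 0 0 0 0 -1; 0 0 0 0 0 0 -1; 0 0 0 0 0 0 -1; 0 0 0 0 0 0 -1; 0 0 0 0 0 0 -1; 0 0 0 0 0 0 -1; 0 0 0 0 0 0 -1; 0 0 0 0 0 0 -1"
}}

```text
time_s: 28.1
position: [0.5684, -0.3091, 0.0187]
ee_rot: [0.001, 3.141, -0.003]
force: [-1.3, -7.8, 1.1]
finger_gap: 0.0175
grip_force: 30.0
```

{"method": "servo_tool", "body": {
  "targets": "0 -0.001 0 0 0 0 -1; 0 -0.0003 0 0 0 0 -1; 0 0 0 0 0 0 -1; 0 0 -0.003 0 0 0 -1; 0 0 -0.01 0 0 0 -1; 0 0 -0.02 0 0 0 -1; 0 0 -0.03 0 0 0 -1; 0 0 -0.03 0 0 0 -1; 0 0 0 0 0 0 -1"
}}

```text
time_s: 29.0
position: [0.5699, -0.31, 0.1156]
ee_rot: [0.002, 3.137, -0.004]
force: [0.2, 0.6, -0.8]
finger_gap: 0.0173
grip_force: 29.9
```

{"method": "servo_tool", "body": {
  "targets": "0.002 0.03 0 0 0 0 -1; 0.002 0.04 0 0 0 0 -1; 0.003 0.045 0 0 0 0 -1; 0.003 0.045 0 0 0 0 -1; 0.003 0.045 0 0 0 0 -1; 0.003 0.045 0 0 0 0 -1; 0.003 0.045 0 0 0 0 -1; 0 0.029 0 0 0 0 -1; 0 0 0.02 0 0 0 -1; 0 0 0.015 0 0 0 -1; 0 0 0 0 0 0 -1; 0 0 0 0 0 0 -1"
}}

```text
time_s: 30.2
position: [0.5489, 0.0143, 0.0759]
ee_rot: [-0.003, -3.14, -0.0]
force: [0.5, 0.4, -1.4]
finger_gap: 0.0171
grip_force: 29.9
```

```bash
python3 - <<'E'
from h import *
s=sense();p=s["position"];print(p,s["ee_rot"],s["force"])
S=np.mean([cv2.cvtColor(snapshot("scene"),cv2.COLOR_RGB2GRAY).astype(float) for _ in range(4)],0)
print("tip",proj("scene",p-[0,0,.0037]),"flange",proj("scene",p+[0,0,.0263]),"hole",proj("scene",[.55,.0138,.0615]))
print("cols from 283");
for r in range(214,254):print(r,S[r,283:313].astype(int))
E
```

```text
[0.54889446 0.01426868 0.0759324 ] [-2.92203155e-03 -3.14016283e+00 -7.97990290e-05] [ 0.46872186  0.42283936 -1.39468097]
tip [297.82186001 237.56960759] flange [297.23051142 227.95429459] hole [297.88580971 241.36070043]
cols from 283
214 [ 76  71  49  28  18  15  13  14  19  35  44  46  41  39  37  38  33  20
   8   3   7  13  16  17  32  70 114 135 141 142]
215 [ 83  77  55  33  18  16  17  15  14  20  27  22  16  12  10  13  15  10
   5   7   9  14  15  18  30  71 115 135 139 134]
216 [ 84  77  61  36  22  17  20  13  10  10  11   7   8   5   6   3   5   4
   5   6   8  10  15  20  34  71 113 129 125 117]
217 [ 87  80  66  42  23  16  15  18   9   8   7   5   6   5   7   7   6   5
   4   5   8  10  17  19  36  69 101 109 101  98]
218 [ 86  85  73  47  28  17  17  13  10   5   6   6   6   7   5   4   9   8
   4   8   9  11  16  19  36  62  81  85  86 100]
219 [ 85  84  75  53  30  20  18  14   8   5   8   3   8   9   6   8   8   9
   7   5   7  12  15  23  37  60  77  86  93 103]
220 [ 86  84  75  56  34  18  15  13   9   6   5   4   5   5   7   5   2   3
   5   5   7  12  17  20
[... 3516 characters left out ...]
149 148 147 148
 148 148 148 149 150 147 147 148 147 147 148 148]
249 [171 170 170 171 166 148 123 118 133 143 147 147 148 147 147 148 149 149
 148 149 149 148 148 147 148 148 148 149 148 149]
250 [171 172 173 172 171 160 136 114 122 138 145 146 148 149 149 149 149 149
 147 148 147 147 148 149 148 148 150 150 150 150]
251 [171 172 173 172 171 166 151 125 116 127 140 147 150 148 150 150 150 148
 147 147 147 149 146 149 149 149 150 149 151 149]
252 [172 172 170 173 171 170 162 140 117 118 132 145 149 149 148 148 146 146
 146 146 148 149 149 149 150 150 152 150 149 151]
253 [172 174 171 172 172 173 169 156 133 115 125 141 148 147 147 146 146 147
 147 149 148 149 150 150 149 150 150 149 150 149]
```

{"method": "servo_tool", "body": {
  "targets": "-0.001 -0.0005 0.004 0 0 0 -1; 0 0 0.003 0 0 0 -1; 0 0 0.001 0 0 0 -1; 0 0 0.001 0 0 0 -1; 0 0 0.001 0 0 0 -1; 0 0 0.001 0 0 0 -1; 0 0 0.001 0 0 0 -1; 0 0 0 0 0 0 -1; 0 0 0 0 0 0 -1"
}}

```text
time_s: 31.3
position: [0.5503, 0.0143, 0.0643]
ee_rot: [0.002, 3.142, 0.0]
force: [-0.6, 0.2, -0.9]
finger_gap: 0.0174
grip_force: 29.9
```

{"method": "servo_tool", "body": {
  "targets": "0 0 0.001 0 0 0 -1; 0 0 0.001 0 0 0 -1; 0 0 0.001 0 0 0 -1; 0 0 0 0 0 0 -1; 0 0 0 0 0 0 -1"
}}

```text
time_s: 31.8
position: [0.5503, 0.0143, 0.0613]
ee_rot: [-0.002, -3.142, -0.0]
force: [0.7, -0.2, -0.0]
finger_gap: 0.0173
grip_force: 29.9
```

In the plate hole. Continuing down to the base mouth.

{"method": "servo_tool", "body": {
  "targets": "0 0 0.001 0 0 0 -1; 0 0 0.001 0 0 0 -1; 0 0 0.001 0 0 0 -1; 0 0 0 0 0 0 -1; 0 0 0 0 0 0 -1"
}}

```text
time_s: 32.3
position: [0.5503, 0.0143, 0.0583]
ee_rot: [-0.002, -3.141, -0.0]
force: [0.3, 0.4, -0.1]
finger_gap: 0.0172
grip_force: 29.9
```

{"method": "servo_tool", "body": {
  "targets": "0 0 0.001 0 0 0 -1; 0 0 0.001 0 0 0 -1; 0 0 0 0 0 0 -1; 0 0 0 0 0 0 -1"
}}

```text
time_s: 32.7
position: [0.5502, 0.0143, 0.0562]
ee_rot: [-0.001, -3.141, 0.0]
force: [-0.7, -0.4, -0.1]
finger_gap: 0.0173
grip_force: 29.9
```

{"method": "servo_tool", "body": {
  "targets": "0 0 0.001 0 0 0 -1; 0 0 0.001 0 0 0 -1; 0 0 0 0 0 0 -1; 0 0 0 0 0 0 -1"
}}

```text
time_s: 33.1
position: [0.5502, 0.0143, 0.0542]
ee_rot: [-0.002, -3.141, 0.0]
force: [-0.3, -0.2, -1.6]
finger_gap: 0.0171
grip_force: 29.9
```

{"method": "servo_tool", "body": {
  "targets": "0 0 0.001 0 0 0 -1; 0 0 0.001 0 0 0 -1; 0 0 0.001 0 0 0 -1; 0 0 0.001 0 0 0 -1; 0 0 0 0 0 0 -1; 0 0 0 0 0 0 -1"
}}

```text
time_s: 33.7
position: [0.5502, 0.0143, 0.0502]
ee_rot: [-0.002, -3.141, 0.0]
force: [-1.4, -1.0, -0.1]
finger_gap: 0.0169
grip_force: 29.9
```

{"method": "servo_tool", "body": {
  "targets": "0 0 0.0015 0 0 0 -1; 0 0 0.0015 0 0 0 -1; 0 0 0.0015 0 0 0 -1; 0 0 0.0015 0 0 0 -1; 0 0 0 0 0 0 -1; 0 0 0 0 0 0 -1"
}}

```text
time_s: 34.3
position: [0.5502, 0.0143, 0.0441]
ee_rot: [-0.002, -3.141, 0.0]
force: [-1.0, -0.4, -1.9]
finger_gap: 0.0172
grip_force: 29.9
```

{"method": "servo_tool", "body": {
  "targets": "0 0 0.0015 0 0 0 -1; 0 0 0.0015 0 0 0 -1; 0 0 0.0015 0 0 0 -1; 0 0 0.0015 0 0 0 -1; 0 0 0 0 0 0 -1; 0 0 0 0 0 0 -1"
}}

```text
time_s: 34.9
position: [0.5502, 0.0143, 0.0381]
ee_rot: [-0.002, -3.141, 0.0]
force: [-0.9, -2.0, -1.4]
finger_gap: 0.0176
grip_force: 29.9
```

{"method": "servo_tool", "body": {
  "targets": "0 0 0.001 0 0 0 -1; 0 0 0.001 0 0 0 -1; 0 0 0.001 0 0 0 -1; 0 0 0 0 0 0 -1; 0 0 0 0 0 0 -1"
}}

```text
time_s: 35.4
position: [0.5503, 0.0142, 0.0354]
ee_rot: [-0.002, -3.142, 0.0]
force: [-3.8, -3.1, 4.8]
finger_gap: 0.0174
grip_force: 29.9
```

{"method": "servo_tool", "body": {
  "targets": "0 0 0.0005 0 0 0 -1; 0 0 0.0004 0 0 0 -1; 0 0 0 0 0 0 -1; 0 0 0 0 0 0 -1; 0 0 0 0 0 0 -1"
}}

```text
time_s: 35.9
position: [0.5506, 0.0141, 0.0352]
ee_rot: [0.001, 3.141, -0.0]
force: [-7.9, -4.5, 17.7]
finger_gap: 0.0169
grip_force: 30.0
```

Bolt is home. Unloading, letting go and withdrawing.

{"method": "servo_tool", "body": {
  "targets": "0.0003 -0.0003 -0.0007 0 0 0 -1; 0.0002 0 -0.0007 0 0 0 -1; 0 0 0 0 0 0 -1; 0 0 0 0 0 0 -0.2; 0 0 0 0 0 0 0; 0 0 0 0 0 0 0; 0 0 0 0 0 0 0; 0 0 0 0 0 0 0; 0 0 -0.01 0 0 0 0; 0 0 -0.03 0 0 0 0; 0 0 -0.04 0 0 0 0; 0 0 -0.04 0 0 0 0; 0 0 -0.03 0 0 0 0; 0 0 0 0 0 0 0"
}}

```text
time_s: 37.3
position: [0.5522, 0.0139, 0.1908]
ee_rot: [0.002, 3.135, -0.0]
force: [0.7, 0.1, 0.1]
finger_gap: 0.0456
grip_force: 0.0
```

{"method": "servo_tool", "body": {
  "targets": "0 -0.04 0 0 0 0 0; 0 -0.045 0 0 0 0 0; 0 -0.045 0 0 0 0 0; 0 -0.045 0 0 0 0 0; 0 -0.045 0 0 0 0 0; 0 -0.045 0 0 0 0 0; 0 0 0 0 0 0 0; 0 0 0 0 0 0 0"
}}

```text
time_s: 38.1
position: [0.549, -0.2515, 0.1853]
ee_rot: [-0.004, -3.141, -0.001]
force: [0.0, 0.5, -1.1]
finger_gap: 0.0454
grip_force: 0.0
```

```bash
python3 - <<'E'
from h import *
s=sense();print(s["position"],s["force"],s["finger_gap"],s["time_s"])
for n in("top","scene"):
    B=np.ascontiguousarray(snapshot(n)[:,:,::-1]);cv2.imwrite(f"pics/{n}9.png",B)
    for l,q in(("pin handle top",(.6547,.0472,.1115)),("pin handle mid",(.6547,.0472,.09)),("bolt head top",(.5502,.0142,.0955)),("bolt flange",(.5502,.0142,.0655))):print(n,l,proj(n,q).round(1))
    hsv=cv2.cvtColor(B,cv2.COLOR_BGR2HSV)
    m=cv2.inRange(hsv,(3,130,90),(18,255,255));m[:, :250]=0;m[:,420:]=0;k,_,st,c=cv2.connectedComponentsWithStats(m);print("orange",[(c[i].round(1),st[i,4]) for i in range(1,k) if st[i,4]>8])
    u=proj(n,(.5502,.0142,.08)).astype(int);g=cv2.cvtColor(B,cv2.COLOR_BGR2GRAY)[u[1]-15:u[1]+15,u[0]-15:u[0]+15];m=(g<60).astype(np.uint8);k,_,st,c=cv2.connectedComponentsWithStats(m);print("dark",[((c[i]+u-15).round(1),st[i].tolist()) for i in range(1,k) if st[i,4]>5])
    A=cv2.imread(f"pics/{n}0.png")
    for nm,q,r in(("dish",(0,0),0),):pass
    for nm,uv in(("dish",dict(top=(187,280),scene=(454,206))),("bottle",dict(top=(173,207),scene=(503,258))),("jar",dict(top=(394,169),scene=(242,347)))):
        x,y=uv[n];print(nm,"mean diff",cv2.absdiff(A[y-20:y+20,x-20:x+20],B[y-20:y+20,x-20:x+20]).mean().round(1))
E
```

```text
[ 0.548963   -0.25149808  0.1852659 ] [ 0.00763253  0.45029406 -1.1074006 ] 0.045365935183338 38.1
top pin handle top [323.8 197.5]
top pin handle mid [323.9 198.9]
top bolt head top [338.9 244.9]
top bolt flange [338.7 245.7]
orange [(array([323.9, 198.4]), np.int32(32))]
dark []
dish mean diff 16.3
bottle mean diff 15.0
jar mean diff 17.8
scene pin handle top [325.2 267.3]
scene pin handle mid [325.1 274. ]
scene bolt head top [297.4 230.7]
scene bolt flange [298.  240.2]
orange [(array([324.7, 268.1]), np.int32(60))]
dark [(array([296.8, 236.1]), [11, 9, 9, 15, 110])]
dish mean diff 9.6
bottle mean diff 7.3
jar mean diff 10.2
```

```bash
python3 -c "
from plant import hand_in
print(hand_in())"
```

```text
the job is handed in; nothing more can be done
None
```

The drift pin is seated with its collar on the plate, pressed down with about 22 N. The thumb bolt is fully home and both are released; the job was handed in at about 38 s. The green look-alike pin got knocked over on the way. I planned no contact with the dish, bottle or jar, but my final picture comparison was too noisy to confirm they had not moved.

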